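# Centre a valve head on the scale pan and weigh it

### The arm

A 6-joint arm with a two-finger parallel gripper is mounted at the origin on the work surface. World frame = base frame: x ahead of the robot, y to its left, z up, the work surface at z = 0. Lengths are in m, angles in rad, forces in N, time in s.
With the tool pointing down it reaches from about 0.375 to 0.9 m from the base axis. Payload 3.1 kg.
Tool frame: the origin (TCP) lies on the front face of the gripper's body, between the roots of the fingers; the fingertips stand 73 mm ahead of it and the grasp point (between the pads) lies 54 mm ahead of it (manip.finger_overhang is the distance from the TCP to the fingertips, in m); z points along the fingers, y is the direction in which the jaws open and shut (so a half turn about z gives the same grasp; the last joint's range is limited). The gripper opens to 85 mm and grips with 20 to 120 N. Pads are 22 mm wide; open, the fingers measure 114 mm over their backs; the gripper's body (76 mm by 85 mm) begins 54 mm behind the grasp point. The pads swing forward as they close: fully open they stand 13 mm farther back than shut.
Start: joints at [0.931, 0.527, 1.433, -0, 1.181, -0.178], TCP at [0.278, 0.56, 0.304] pointing down, gripper open.
Joint ranges: [-3.08, 3.08], [-0.75, 2.2], [0.22, 2.44], [-1.43, 4.57], [0, 2.65], [-2.85, 2.85]. Speed limits (rad/s): [2.79, 2.79, 3.14, 3.14, 3.14, 3.14].

### API

Orientations are given as a unit quaternion [x, y, z, w].
In Python, from station import manip gives the robot as it stands.
- The arm moves only by the tool apply_moves, never from a script. Its argument "increments" is a list that holds one entry, the list of rows, each a list of 4 numbers: the shift along the tool's x, y, z in m, then the turn about the tool's z in degrees. In form: [[[dx, dy, dz, spin], ...]]. A call has 1 to 5 rows; each row shifts and turns the pose as measured when the row begins, along the tool's axes as they then stand; what a row does not reach is not made up. A row lasts 1/10 s, in which the tool goes at most 50 mm and 8.59 degrees, less where a joint would pass 70% of its speed; a pose out of reach is approached as far as the arm can. A call with a gripper value outside its range is refused whole. "fingers" is the opening, from 0 (shut) to 1 (fully open), set as the call begins (left out, the last holds). The fingers move at their own pace and stop on an object; "newtons" is the grip in N (left out, the last holds). Time passes only in rows, so rows that do not move let the fingers close. It gives the time, the measured TCP pose, the force and the opening at its end, in the units of the state.
- manip.sense(): the state, without advancing time (a new reading comes with each control period).
- manip.snapshot(name): name is "side" or "top"; returns (picture, depth): 384x512x3 uint8, red, green, blue; 384x512 float32, m along the optical axis (not along the pixel's ray), 0 where there is no reading.
- manip.camera_model(name): a dict with "mtx" (3x3 intrinsics, pixels), "distortion" ([k1, k2, p1, p2, k3] as OpenCV has them; the pictures are not rectified), "R" (3x3) and "t" (3): a world point X has camera coordinates R X + t. Camera axes: x right, y down, z forward; pixel columns grow to the right and rows downward; lengths in m; the calibration is good to about 2 mm. A picture is of the moment at which its call begins. camera_model takes no time and is no camera call.
- manip.sign_off(): hands the job in, once; it reports no verdict.
The state is a dict: "t": time; "q": joint angles; "qd": joint speeds; "tau": joint torques, N m; "tcp_pos": TCP position; "tool_rot": TCP orientation; "force": force on the tool from outside, world axes, zero at the start; "ft_torque": the same for the moment, N m; "finger_gap": opening from 0.0 (shut) to 1.0 (fully open).
Only numpy, scipy, OpenCV 4.12 (cv2) and the standard library are available. Lean on these libraries where they do the work, as an engineer would, in place of code of your own. Each camera call takes 0.05 s, during which the arm holds its last target.

### The job

The chromed valve head standing on the scale's small round pan is off centre, so it would be weighed wrong. Without gripping or lifting it, nudge it with light taps or gentle pushes of the fingertips until its collar lies inside the ring engraved round the middle of the pan, still standing upright and never tipped over or hit hard. Take the fingers away from it, then press the scale's round key down and let it come back up; leave the key alone before that, and leave the other things on the bench where they are.

Things in the scene. Friction and masses are not known exactly. Their poses are not given: they have to be found in the camera images.
- valve_head: Chromed valve head on the pan, 59 mm tall, about 0.25 kg, wobbly: flat round sole of only 28 mm diameter; widest part a round collar, 40 mm diameter, 7.5 to 13.5 mm above the sole; then a 17 mm thick stem and, 49 mm up, a cross handle 33 mm across. Pushed low, on the collar, it slides (1 to 4 N); pushed high it tips. Origin: centre of the sole; z is its upright axis.
- pan_mid (a point): Middle of the upper face of the scale's round dark steel pan, 80 mm above the bench: a flat rimless disc, 100 mm diameter, 8 mm thick, that does not move. A thin pale ring of 28 mm inner radius is engraved round this point; the valve head's collar fits inside it with 8 mm to spare all round. z is up; its x and y directions mean nothing.
- scale: The grey scale, fixed to the bench: housing 230 mm (its x) by 190 mm (its y), flat top 45 mm above the bench, with the pan 40 mm from its middle along its +x, and a dark display (flat, at y = +35 mm) and the key on the top near its -x edge. Origin: centre of its underside.
- key_top (a point): Centre of the top of the scale's only key when up: a white round push key of 28 mm diameter in a black housing on the scale's top, by the edge nearest the robot, 83 mm along the scale's -x and 55 mm along its -y. It moves straight down.
- key (a joint): How far the key is pressed, m: 0 up, 0.006 fully down. A spring returns it; pressing it fully takes about 4 N.
- spare: Bystander: a second valve head, same shape and size, standing on the bench on the scale's +y side. Origin: centre of its sole.
- carton: Bystander: small cardboard carton, 80 x 60 x 50 mm high. Origin: centre of its underside.
- rosette: Bystander: flat chromed ring, 68 mm across, 10 mm high, lying on the bench. Origin: centre of its underside.
- driver: Bystander: screwdriver lying on the bench on the scale's -y side. Origin: centre of its underside.
- nipple: Bystander: brass fitting, 30 mm across, 34 mm high, standing. Origin: centre of its underside.
- cup: Bystander: small black bowl, 60 mm across, 45 mm high. Origin: centre of its underside.
There are look-alikes about, which are no part of the job. What is shaped like the valve_head but red is not meant.

How it is judged:
By the outcome, as a careful person would: the job done as asked, in the order asked, and still so for the second after the job is handed in, with the robot touching nothing.
It also fails if it takes over 64 s, if anything falls off the work surface, if the arm or the gripper's body presses on something with over 40 N, if the wrist force passes 120 N, or if a joint passes its speed limit or range.

## Working session

There is one attempt and no reset: what is moved stays moved. The work goes in short steps, Python scripts to look and compute and a tool call to move; the robot and the scene stay as the last step left them, time stands still between calls to the robot, and variables do not carry over. Pictures are saved under pics/ and viewed, and the job is handed in when it is done.

Besides the shell and the picture viewer there is one more tool, called after "Call:" in YAML: its name, and indented under it one key for each argument. apply_moves: Moves the arm, as the interface text tells. Its arguments: {"type":"object","properties":{"increments":{"type":"array","items":{"type":"array","items":{"type":"array","items":{"type":"number"}}}},"fingers":{"type":"number"},"newtons":{"type":"number"}},"required":["increments"]}

```bash
mkdir -p pics; cat > h.py <<'E'
import numpy as np,cv2,pickle
from station import manip
def snap(n,tag):
    p,d=manip.snapshot(n); np.savez(f'pics/{tag}.npz',p=p,d=d); cv2.imwrite(f'pics/{tag}.png',p[:,:,::-1]); return p,d
def load(tag):
    z=np.load(f'pics/{tag}.npz'); return z['p'],z['d']
def world(n,uv,depth):
    c=manip.camera_model(n); K=np.array(c['mtx']);D=np.array(c['distortion'])
    uv=np.atleast_2d(np.array(uv,float)); xy=cv2.undistortPoints(uv[:,None],K,D)[:,0]
    pc=np.c_[xy,np.ones(len(xy))]*np.atleast_1d(depth)[:,None]
    return (pc-np.array(c['t']))@np.array(c['R'])
def onplane(n,uv,z):
    a=world(n,uv,np.full(len(np.atleast_2d(uv)),1.));c=manip.camera_model(n)
    o=-np.array(c['R']).T@np.array(c['t']); d=a-o
    return o+d*((z-o[2])/d[:,2])[:,None]
def proj(n,X):
    c=manip.camera_model(n); r,_=cv2.Rodrigues(np.array(c['R']))
    return cv2.projectPoints(np.atleast_2d(np.array(X,float)),r,np.array(c['t'],float),np.array(c['mtx']),np.array(c['distortion']))[0][:,0]
E
python3 - <<'E'
from h import *
for n in('side','top'):
    snap(n,n+'0'); c=manip.camera_model(n); print(n,-np.array(c['R']).T@c['t'], np.array(c['R'])[2])
print(manip.sense(),manip.finger_overhang)
E
```

```text
side [ 0.19593703 -0.57799787  0.77527846] [ 0.39801753  0.62358265 -0.6728497 ]
top [0.45357681 0.0317747  0.97901539] [ 0.14112125  0.03248513 -0.9894592 ]
{'t': 0.1, 'q': array([ 9.31486536e-01,  5.28399952e-01,  1.43382053e+00,  2.75242331e-05,
        1.18141138e+00, -1.78474213e-01]), 'qd': array([-0.00238094,  0.00034918, -0.00469282,  0.00108718, -0.00088435,
       -0.00219789]), 'tau': array([ 4.74050665e-06, -4.43299055e+01, -1.78589630e+01, -2.00702734e-04,
        3.79034725e-03, -1.24467519e-06]), 'tcp_pos': array([0.27757078, 0.55939505, 0.30300015]), 'tool_rot': array([ 2.28389271e-01,  9.73569361e-01, -9.30486584e-04, -4.17063366e-04]), 'force': array([-0.48231433, -0.44073069, -0.00063323]), 'ft_torque': array([ 0.06591926, -0.01652728,  0.01805487]), 'finger_gap': 1.0017467228161334} 0.0726
```

View pics/side0.png

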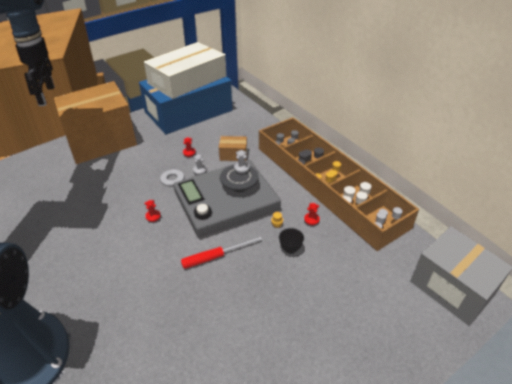

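View pics/top0.png

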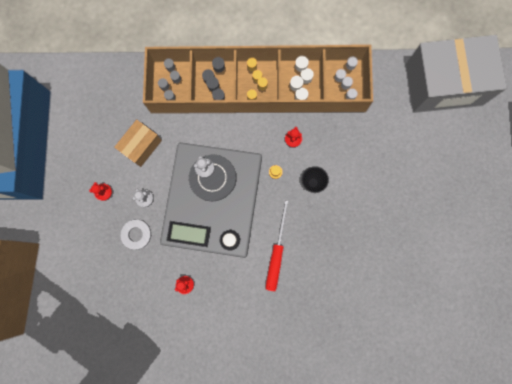

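Both views show the scale with a chromed head on the pan: top (205,168), side (242,162). Candidates in the top view:
- Chromed head on the pan at (205,168). This is the one I want.
- Chromed spare on the bench at (144,198).
- Red look-alikes at (102,191), (185,284) and (294,137).

I'll check the choice in close crops.

```bash
python3 - <<'E'
from h import *
p,d=load('top0'); c=p[135:265,150:270]; a=cv2.resize(c,None,fx=5,fy=5,interpolation=cv2.INTER_CUBIC)[:600]
cv2.imwrite('pics/topcrop0.png',a[:,:,::-1])
p2,d2=load('side0'); c=p2[135:240,165:290]; a=cv2.resize(c,None,fx=5,fy=5,interpolation=cv2.INTER_CUBIC)
cv2.imwrite('pics/sidecrop0.png',a[:,:,::-1])
# point cloud
for n,dd in(('top',d),('side',d2)):
    v,u=np.mgrid[0:384,0:512]; X=world(n,np.c_[u.ravel(),v.ravel()],dd.ravel()).reshape(384,512,3); ok=dd>0
    np.save(f'pics/{n}X.npy',X)
    m=ok&(X[...,0]>.3)&(X[...,0]<.75)&(abs(X[...,1])<.25)
    for lo,hi in((.04,.05),(.076,.084),(.09,.15)):
        k=m&(X[...,2]>lo)&(X[...,2]<hi); print(n,lo,k.sum(),X[k].mean(0),X[k].min(0),X[k].max(0))
E
```

```text
top 0.04 6926 [0.57944464 0.14371745 0.04453604] [ 0.38805374 -0.10489698  0.04000469] [0.73129804 0.24999322 0.04998421]
top 0.076 1383 [0.6218884  0.13889509 0.07931452] [0.57836783 0.09422833 0.07601298] [0.67520012 0.19192121 0.08391154]
top 0.09 300 [0.64153299 0.15583066 0.11490645] [0.62515445 0.13912148 0.09035332] [0.66514166 0.17671718 0.1411549 ]
side 0.04 3314 [0.57513631 0.11720846 0.04609692] [ 0.39422024 -0.10609675  0.04000376] [0.74175216 0.24981983 0.04999265]
side 0.076 669 [0.62009299 0.13556435 0.081134  ] [0.57637723 0.09304598 0.07602659] [0.67571098 0.19364646 0.08396135]
side 0.09 230 [0.64088904 0.15227346 0.11249797] [0.62400236 0.13812038 0.09000846] [0.66319335 0.17825593 0.14162587]
```

View pics/topcrop0.png

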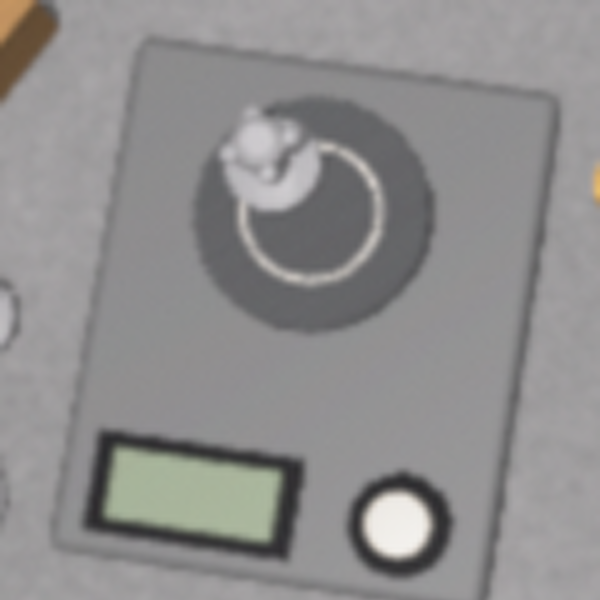

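View pics/sidecrop0.png

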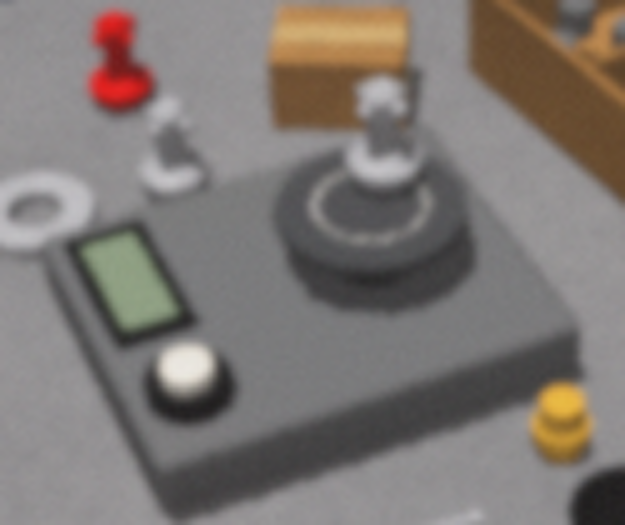

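The close crops show the chosen head is chromed and on the pan, off centre toward top-left. The crop also shows the ring at about (311,213) and the key at (398,525). Next I'll measure with rectified plane views.

```bash
cat >> h.py <<'E'
def rect(n,p,z,cx,cy,half=.07,s=.00025):
    # image: up=+x, left=+y
    N=int(2*half/s); i,j=np.mgrid[0:N,0:N]; x=cx+half-i*s; y=cy+half-j*s
    uv=proj(n,np.c_[x.ravel(),y.ravel(),np.full(N*N,z)]).reshape(N,N,2).astype(np.float32)
    return cv2.remap(p,uv[...,0],uv[...,1],cv2.INTER_CUBIC)
E
python3 - <<'E'
from h import *
from scipy.optimize import least_squares
out=[]
for n in('top','side'):
    p,d=load(n+'0')
    r=rect(n,p,.08,.625,.143); 
    # pan dark edge + ring: ray search from approx centre
    g=cv2.cvtColor(r,cv2.COLOR_RGB2GRAY).astype(float)
    def circ(R0,R1,mode,c0):
        c=np.array(c0,float)
        for it in range(4):
            pts=[]
            for a in np.linspace(0,2*np.pi,180,endpoint=False):
                rr=np.arange(R0,R1,.00025); x=c[0]+rr*np.cos(a);y=c[1]+rr*np.sin(a)
                i=((.625+.07-x)/.00025).astype(np.float32);j=((.143+.07-y)/.00025).astype(np.float32)
                v=cv2.remap(g.astype(np.float32),j[:,None],i[:,None],cv2.INTER_LINEAR)[:,0]
                k=np.argmax(v) if mode=='ring' else np.argmax(np.convolve(v,np.r_[np.ones(8),-np.ones(8)],'same')[8:-8])+8
                if mode=='ring' and (v[k]<130 or v[k]>235): continue
                pts.append((x[k],y[k]))
            pts=np.array(pts)
            f=least_squares(lambda q:np.hypot(*(pts-q[:2]).T)-q[2],[*c,(R0+R1)/2],loss='cauchy',f_scale=.0007); c=f.x[:2]
        return f.x,len(pts)
    print(n,'ring',circ(.023,.034,'ring',(.622,.139)),'pan',circ(.044,.058,'edge',(.622,.139)))
    r2=rect(n,p,.0935,.625,.143); out.append(np.vstack([r,r2])[:, :])
    X=np.load(f'pics/{n}X.npy')
    kt=X[...,2]; m=(kt>.047)&(kt<.075)&(X[...,0]<.55)&(X[...,0]>.44)&(abs(X[...,1]-.1)<.06)
    print('key pts',m.sum(), X[m].mean(0), np.percentile(X[m],[5,50,98],axis=0))
    m=(kt>.128)&(kt<.15)&(X[...,0]<.7)&(X[...,0]>.58)&(abs(X[...,1]-.15)<.06)
    print('cross',m.sum(),(X[m].min(0)+X[m].max(0))/2)
    m=(kt>.086)&(kt<.097)&(X[...,0]<.7)&(X[...,0]>.58)&(abs(X[...,1]-.15)<.06)
    print('collar',m.sum(),X[m].min(0),X[m].max(0))
a=np.hstack(out); a=cv2.resize(a,None,fx=.5,fy=.5,interpolation=cv2.INTER_AREA)
cv2.imwrite('pics/rect0.png',a[:,:,::-1]); print(a.shape)
E
```

```text
top ring (array([0.62724774, 0.14313987, 0.02868449]), 180) pan (array([0.62646393, 0.14216988, 0.05054822]), 180)
key pts 430 [0.50058705 0.1119446  0.05753967] [[0.47996674 0.08784398 0.04726675]
 [0.50033834 0.10846278 0.0568594 ]
 [0.53646766 0.15887612 0.06871811]]
cross 142 [0.64479777 0.15775829 0.13464601]
collar 123 [0.62515445 0.13912148 0.08697284] [0.66514166 0.17671718 0.096982  ]
side ring (array([0.62741045, 0.14387961, 0.0286837 ]), 76) pan (array([0.62691343, 0.13817584, 0.05350293]), 180)
key pts 445 [0.50314676 0.108998   0.05450344] [[0.47642113 0.07561138 0.04718516]
 [0.50019453 0.10204052 0.05053954]
 [0.54594265 0.15864716 0.06958876]]
cross 72 [0.64283667 0.15653997 0.13487487]
collar 63 [0.62400236 0.13812038 0.089059  ] [0.66319335 0.17825593 0.09692579]
(560, 560, 3)
```

View pics/rect0.png

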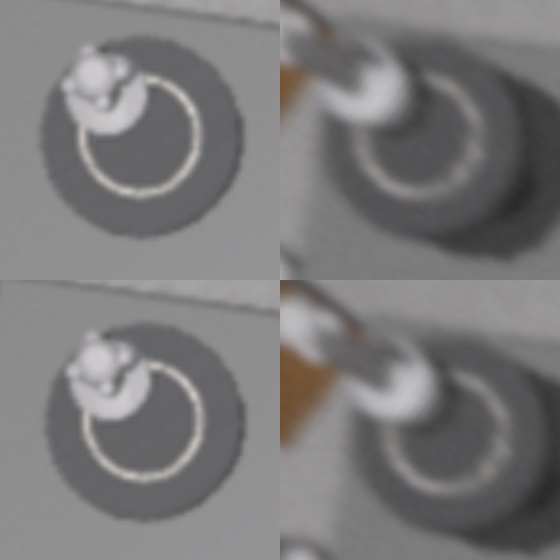

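```bash
python3 - <<'E'
from h import *
for n in('top','side'):
    p,d=load(n+'0'); X=np.load(f'pics/{n}X.npy')
    m=(p.min(2)>170)&(X[...,0]<.55)&(X[...,0]>.44)&(abs(X[...,1]-.1)<.05)&(X[...,2]>.055)
    print(n,'white',m.sum(),X[m].mean(0),(X[m].min(0)+X[m].max(0))/2,np.percentile(X[m][:,2],[5,25,50,75,95]))
    v,u=np.nonzero(m); 
    if len(u): print(u.min(),u.max(),v.min(),v.max())
    m=(p.max(2)<80)&(X[...,0]<.55)&(X[...,0]>.44)&(abs(X[...,1]-.1)<.04)&(X[...,2]>.03)
    print('black',m.sum(),X[m].mean(0),np.percentile(X[m][:,2],[5,25,50,75,95]))
    m=(X[...,2]>.046)&(X[...,2]<.055)&(X[...,0]<.9)&(X[...,0]>.6)&(X[...,1]>.15)&(X[...,1]<.4); print('carton',m.sum(),X[m].min(0),X[m].max(0),X[m].mean(0))
# scale corners top view on z=.045
print(onplane('top',[(150+143/5,135+40/5),(150+558/5,135+97/5),(150+55/5,135+548/5)],.045))
E
```

```text
top white 127 [0.49724126 0.10622521 0.06616156] [0.49740882 0.10623835 0.06648045] [0.06335375 0.06500927 0.0661391  0.06736827 0.06885356]
223 235 234 245
black 123 [0.49718491 0.10457443 0.0565177 ] [0.05411284 0.05581098 0.05655376 0.05732435 0.05888308]
carton 1523 [0.60025941 0.15007863 0.04600666] [0.89977114 0.39958665 0.05496054] [0.73853423 0.28448043 0.04957248]
side white 68 [0.49605367 0.10493984 0.06797625] [0.49602232 0.10468563 0.06820051] [0.06608334 0.06710348 0.06793919 0.06897435 0.06995722]
197 206 204 211
black 191 [0.49387598 0.08325639 0.04619639] [0.03076983 0.03473299 0.04897672 0.05717693 0.05934234]
carton 684 [0.60024715 0.15046519 0.04601752] [0.89981643 0.39891887 0.05497013] [0.75438806 0.27566827 0.04991017]
[[0.71029103 0.22234949 0.045     ]
 [0.68428447 0.03895464 0.045     ]
 [0.4867629  0.25349714 0.045     ]]
```

Call:
apply_moves:
  increments:
    - [[0, 0, 0, 8.2], [0, 0, 0, 8.2], [0, 0, 0, 8.2], [0, 0, 0, 8.2], [0, 0, 0, 8.2]]
  fingers: 0.14

```text
t: 0.6
tcp_pos: [0.2766, 0.558, 0.2999]
tool_rot: [0.566, 0.824, -0.004, -0.0]
force: [0.7, -0.2, 0.4]
finger_gap: 0.15
```

Call:
apply_moves:
  increments:
    - [[0, 0, 0, 8.2], [0, 0, 0, 8.2], [0, 0, 0, 8.2], [0, 0, 0, 8.2], [0, 0, 0, 8.2]]

```text
t: 1.1
tcp_pos: [0.2756, 0.5566, 0.2969]
tool_rot: [0.828, 0.561, -0.007, 0.003]
force: [0.4, 0.1, 0.6]
finger_gap: 0.142
```

Call:
apply_moves:
  increments:
    - [[0, 0, 0, 8.2], [0, 0, 0, 8.2], [0, 0, 0, 8.2], [0, 0, 0, 8.2], [0, 0, 0, 0]]

```text
t: 1.6
tcp_pos: [0.2745, 0.5553, 0.2939]
tool_rot: [0.956, 0.293, -0.009, 0.007]
force: [-0.3, -0.5, 0.2]
finger_gap: 0.137
```

```bash
cat >> h.py <<'E'
from scipy.spatial.transform import Rotation as Rn
def tool(target):
    s=manip.sense(); R=Rn.from_quat(s['tool_rot']).as_matrix(); xa=np.degrees(np.arctan2(R[1,0],R[0,0]))
    print('t',round(s['t'],2),'tcp',s['tcp_pos'].round(4),'x ang',xa.round(2),'zdir',R[:,2].round(3),'gap',round(s['finger_gap'],3),'F',s['force'].round(2),'q6',s['q'][5].round(2))
    print('tool delta',(R.T@(np.array(target)-s['tcp_pos'])).round(4))
E
python3 -c "
from h import *
tool([.69,.195,.23])"
```

```text
t 1.6 tcp [0.2745 0.5553 0.2939] x ang 34.02 zdir [-0.013 -0.018 -1.   ] gap 0.137 F [-0.34 -0.53  0.17] q6 1.91
tool delta [0.1441 0.5306 0.0648]
```

Call:
apply_moves:
  increments:
    - [[0.013, 0.048, 0.003, -6], [0.008, 0.049, 0.003, 0], [0.008, 0.049, 0.003, 0], [0.008, 0.049, 0.003, 0], [0.008, 0.049, 0.003, 0]]

```text
t: 2.1
tcp_pos: [0.463, 0.3969, 0.2775]
tool_rot: [0.933, 0.359, -0.01, 0.005]
force: [-0.9, 1.0, 1.0]
finger_gap: 0.138
```

```bash
python3 -c "
from h import *
tool([.69,.195,.20])"
```

```text
t 2.1 tcp [0.463  0.3969 0.2775] x ang 42.1 zdir [-0.015 -0.016 -1.   ] gap 0.138 F [-0.93  1.04  0.97] q6 1.37
tool delta [0.0347 0.3019 0.0773]
```

Call:
apply_moves:
  increments:
    - [[0.007, 0.049, 0.006, 0.5], [0.007, 0.049, 0.006, 0.5], [0.007, 0.049, 0.006, 0.5], [0.007, 0.049, 0.006, 0], [0.007, 0.049, 0.006, 0]]

```text
t: 2.6
tcp_pos: [0.651, 0.2347, 0.2464]
tool_rot: [0.935, 0.355, -0.01, 0.004]
force: [0.4, 0.5, -0.2]
finger_gap: 0.143
```

```bash
python3 -c "
from h import *
tool([.69,.195,.18])"
```

```text
t 2.6 tcp [0.651  0.2347 0.2464] x ang 41.54 zdir [-0.016 -0.015 -1.   ] gap 0.143 F [ 0.41  0.5  -0.17] q6 1.04
tool delta [0.0043 0.0555 0.0664]
```

Call:
apply_moves:
  increments:
    - [[0, 0.028, 0.03, 0.5], [0, 0.026, 0.03, 0.5], [0, 0, 0, 0]]

```text
t: 2.9
tcp_pos: [0.6931, 0.1846, 0.1836]
tool_rot: [0.938, 0.347, -0.008, 0.006]
force: [-1.6, -0.3, 0.1]
finger_gap: 0.139
```

```bash
python3 - <<'E'
from h import *
p,_=snap('top','top1');p2,_=snap('side','side1')
tool([.683,.190,.159])
a=cv2.resize(p[120:220,150:270],None,fx=5,fy=5,interpolation=cv2.INTER_CUBIC);b=cv2.resize(p2[100:220,190:290],(417,500),interpolation=cv2.INTER_CUBIC)
b=cv2.resize(p2[110:210,200:280],(400,500),interpolation=cv2.INTER_CUBIC)
a=a[:, :400]
cv2.imwrite('pics/c1.png',np.hstack([a,b])[:,:,::-1])
E
```

```text
t 3.0 tcp [0.6925 0.1879 0.1872] x ang 40.72 zdir [-0.008 -0.014 -1.   ] gap 0.136 F [-0.71  0.87  0.46] q6 0.98
tool delta [-0.0055 -0.0079  0.0283]
```

View pics/c1.png

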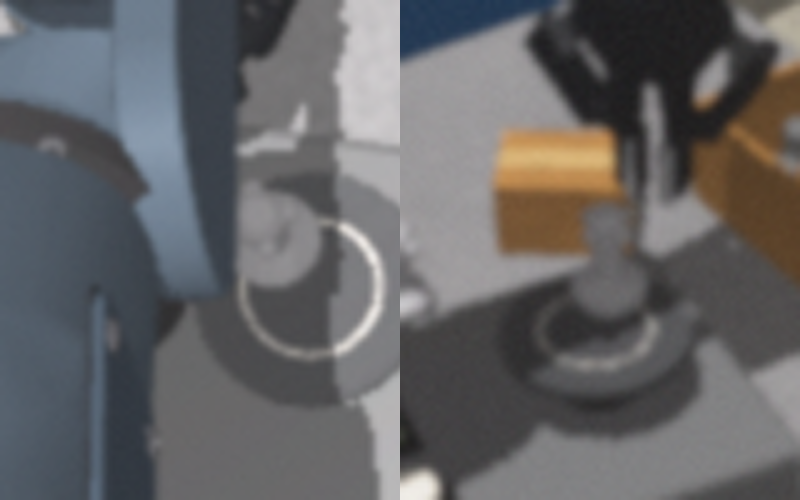

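Call:
apply_moves:
  increments:
    - [[0, -0.004, 0.014, 0], [-0.003, -0.004, 0.013, 0], [0, 0, 0, 0], [0, 0, 0, 0]]

```text
t: 3.4
tcp_pos: [0.6829, 0.1975, 0.1628]
tool_rot: [0.936, 0.352, -0.004, 0.005]
force: [-0.5, 0.3, 0.6]
finger_gap: 0.139
```

```bash
python3 -c "
from h import *
tool([.683,.190,.159])"
```

```text
t 3.4 tcp [0.6829 0.1975 0.1628] x ang 41.27 zdir [-0.003 -0.012 -1.   ] gap 0.139 F [-0.54  0.32  0.62] q6 0.99
tool delta [-0.0049  0.0056  0.0038]
```

Call:
apply_moves:
  increments:
    - [[-0.002, 0.0055, 0.003, 0.5], [0, 0, 0, 0], [0, 0, 0, 0]]

```text
t: 3.7
tcp_pos: [0.6855, 0.1936, 0.162]
tool_rot: [0.937, 0.35, -0.002, 0.006]
force: [-0.5, 0.2, -0.2]
finger_gap: 0.141
```

```bash
python3 -c "
from h import *
tool([.683,.190,.159])"
```

```text
t 3.7 tcp [0.6855 0.1936 0.162 ] x ang 40.92 zdir [ 0.001 -0.012 -1.   ] gap 0.141 F [-0.48  0.19 -0.17] q6 0.99
tool delta [-0.0043  0.001   0.0031]
```

Call:
apply_moves:
  increments:
    - [[-0.005, 0.001, 0.002, 0], [-0.005, 0, 0.002, 0], [-0.005, 0, 0, 0], [0, 0, 0, 0]]

```text
t: 4.1
tcp_pos: [0.6743, 0.1815, 0.1585]
tool_rot: [0.937, 0.349, -0.001, 0.006]
force: [0.7, 0.1, 0.1]
finger_gap: 0.14
```

```bash
cat >> h.py <<'E'
def st():
    s=manip.sense(); P=s['tcp_pos']; R=Rn.from_quat(s['tool_rot']).as_matrix(); tip=P+.0726*R[:,2]; e=tip[:2]-[.6267,.1425]
    u=R[:2,0]; print('tip',tip.round(4),'dist along x_t',round(e@u,4),'perp(y_t)',round(e@R[:2,1],4),'xang',np.degrees(np.arctan2(R[1,0],R[0,0])).round(1),'tilt',R[:2,2].round(3),'F',s['force'].round(2),'t',round(s['t'],2))
E
python3 -c "
from h import *
st()"
```

```text
tip [0.6744 0.1807 0.0859] dist along x_t 0.061 perp(y_t) 0.0024 xang 40.9 tilt [ 0.002 -0.012] F [0.72 0.13 0.05] t 4.1
```

Call:
apply_moves:
  increments:
    - [[-0.003, -0.002, 0, 0], [-0.003, -0.001, 0, 0], [-0.003, 0, 0, 0]]

```text
t: 4.4
tcp_pos: [0.6653, 0.1777, 0.1586]
tool_rot: [0.937, 0.349, -0.0, 0.006]
force: [0.6, 0.3, -0.0]
finger_gap: 0.142
```

```bash
python3 -c "
from h import *
st()
p2,_=snap('side','side2')
b=cv2.resize(p2[110:210,200:280],(400,500),interpolation=cv2.INTER_CUBIC)
cv2.imwrite('pics/c2.png',b[:,:,::-1]);st()"
```

```text
tip [0.6656 0.1769 0.0861] dist along x_t 0.0519 perp(y_t) -0.0006 xang 40.9 tilt [ 0.003 -0.011] F [ 0.6   0.34 -0.03] t 4.4
tip [0.6651 0.1765 0.086 ] dist along x_t 0.0513 perp(y_t) -0.0006 xang 40.9 tilt [ 0.002 -0.011] F [ 0.35 -0.33 -1.14] t 4.45
```

View pics/c2.png

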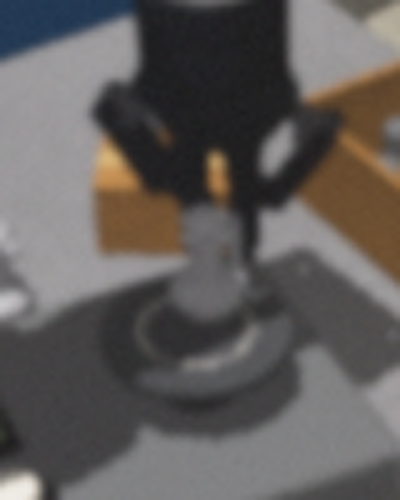

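The side view shows the fingertips just behind the upright head (crop ~(210,260)), close to contact. I'll push gently and check force as I go.

Call:
apply_moves:
  increments:
    - [[-0.003, 0, 0, 0], [-0.003, 0, 0, 0]]

```text
t: 4.65
tcp_pos: [0.6606, 0.1736, 0.1588]
tool_rot: [0.937, 0.349, -0.0, 0.006]
force: [-0.4, 0.3, -0.6]
finger_gap: 0.139
```

```bash
python3 -c "
from h import *
st()"
```

```text
tip [0.6609 0.1728 0.0862] dist along x_t 0.0457 perp(y_t) -0.0005 xang 40.9 tilt [ 0.004 -0.011] F [-0.36  0.28 -0.62] t 4.65
```

Call:
apply_moves:
  increments:
    - [[-0.003, 0, 0, 0], [-0.003, 0, 0, 0]]

```text
t: 4.85
tcp_pos: [0.6559, 0.1695, 0.1588]
tool_rot: [0.937, 0.349, 0.0, 0.006]
force: [0.6, 0.8, -1.2]
finger_gap: 0.143
```

```bash
python3 -c "
from h import *
st()
p2,_=snap('side','side3')
b=cv2.resize(p2[110:210,200:280],(400,500),interpolation=cv2.INTER_CUBIC)
p2,_=snap('top','top3')
a=cv2.resize(p2[125:225,170:250],(400,500),interpolation=cv2.INTER_CUBIC)
cv2.imwrite('pics/c3.png',np.hstack([a,b])[:,:,::-1]);st()"
```

```text
tip [0.6562 0.1687 0.0862] dist along x_t 0.0394 perp(y_t) -0.0005 xang 40.9 tilt [ 0.004 -0.011] F [ 0.62  0.82 -1.24] t 4.85
tip [0.6558 0.1684 0.0862] dist along x_t 0.039 perp(y_t) -0.0006 xang 40.9 tilt [ 0.003 -0.011] F [-0.2   0.43  0.21] t 4.95
```

View pics/c3.png

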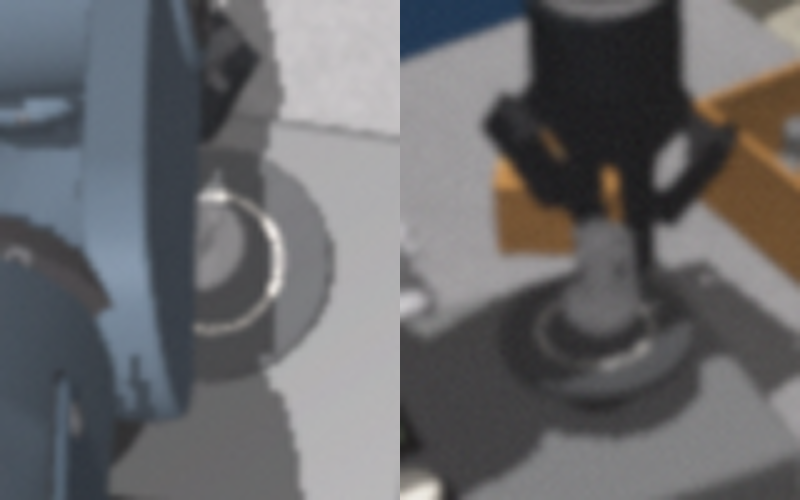

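Both crops show the head upright and sliding, with the collar now mostly inside the ring. The collar is at about (210,240) in the top crop against a ring middle of about (213,262). I'll push a little more and then back off.

Call:
apply_moves:
  increments:
    - [[-0.003, 0, 0, 0], [-0.003, 0, 0, 0]]

```text
t: 5.15
tcp_pos: [0.6512, 0.1653, 0.1589]
tool_rot: [0.937, 0.349, 0.0, 0.006]
force: [1.3, 1.4, -0.3]
finger_gap: 0.139
```

```bash
python3 -c "
from h import *
st()
p,_=snap('top','top4')
a=rect('top',p,.0935,.6267,.1425,.06,.0002);b=rect('top',p,.08,.6267,.1425,.06,.0002)
for q in(a,b): cv2.circle(q,(300,300),100 if q is a else 140,(0,255,0),1)
cv2.imwrite('pics/c4.png',cv2.resize(np.hstack([a,b]),(800,400))[:,:,::-1]);st()"
```

```text
tip [0.6515 0.1645 0.0864] dist along x_t 0.0331 perp(y_t) -0.0004 xang 40.9 tilt [ 0.004 -0.011] F [ 1.3   1.38 -0.33] t 5.15
tip [0.651  0.1642 0.0863] dist along x_t 0.0325 perp(y_t) -0.0005 xang 40.9 tilt [ 0.004 -0.011] F [ 0.36 -0.47 -0.  ] t 5.2
```

View pics/c4.png

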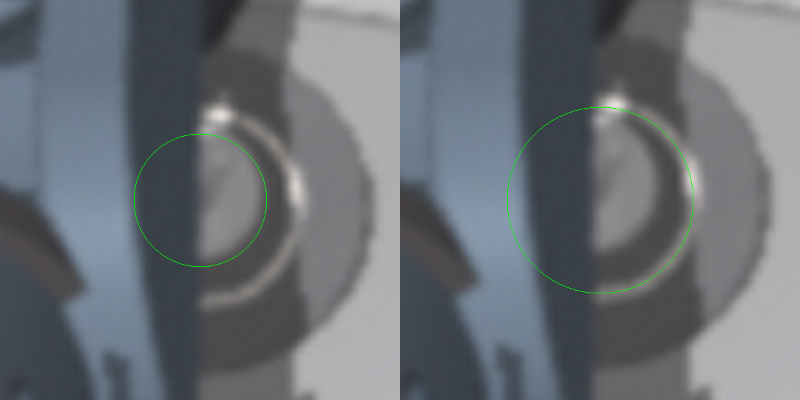

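The collar lies well inside the ring, within about 2–3 mm of the middle (left panel, collar against the green target circle at (200,200)). I'll back off.

Call:
apply_moves:
  increments:
    - [[0.004, 0, 0, 0], [0.008, 0, 0, 0], [0.012, 0, 0, 0], [0.015, 0, -0.01, 0], [0.01, 0, -0.04, 0]]

```text
t: 5.7
tcp_pos: [0.6851, 0.1977, 0.2025]
tool_rot: [0.937, 0.348, -0.009, 0.004]
force: [-0.4, -0.4, 0.5]
finger_gap: 0.14
```

Call:
apply_moves:
  increments:
    - [[0, 0.02, -0.045, 0], [0, 0.045, -0.02, 0], [0, 0.05, 0, 0], [0, 0.05, 0, 0]]
  fingers: 0

```text
t: 6.1
tcp_pos: [0.7973, 0.0835, 0.2784]
tool_rot: [0.935, 0.355, -0.004, 0.004]
force: [0.9, 0.6, -0.6]
finger_gap: 0.003
```

```bash
python3 -c "
from h import *
st()
p,_=snap('top','top5');p2,_=snap('side','side5')
a=rect('top',p,.0935,.6267,.1425,.06,.0002);b=rect('top',p,.08,.6267,.1425,.06,.0002)
for q in(a,b): cv2.circle(q,(300,300),100 if q is a else 140,(0,255,0),1)
c=cv2.resize(p2[120:220,200:300],(400,400),interpolation=cv2.INTER_CUBIC)
cv2.imwrite('pics/c5.png',np.hstack([cv2.resize(a,(400,400)),c])[:,:,::-1]);tool([.4973,.105,.17])"
```

```text
tip [0.797  0.0826 0.2058] dist along x_t 0.0876 perp(y_t) 0.1579 xang 41.6 tilt [-0.004 -0.011] F [ 0.86  0.65 -0.62] t 6.1
t 6.2 tcp [0.8003 0.0769 0.2773] x ang 41.14 zdir [-0.    -0.014 -1.   ] gap 0.0 F [-0.19 -0.75 -0.09] q6 0.82
tool delta [-0.2087 -0.2217  0.107 ]
```

View pics/c5.png

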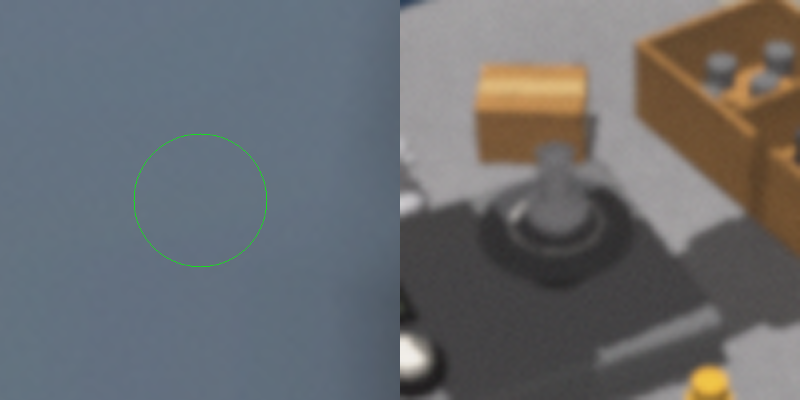

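Call:
apply_moves:
  increments:
    - [[-0.048, 0, 0, 0], [-0.048, 0, 0, 0], [-0.048, 0, 0, 0], [-0.048, 0, 0, 0], [-0.048, 0, 0, 0]]

```text
t: 6.7
tcp_pos: [0.6191, -0.0799, 0.2747]
tool_rot: [0.935, 0.355, -0.001, 0.006]
force: [0.2, -0.7, -0.1]
finger_gap: -0.001
```

Call:
apply_moves:
  increments:
    - [[-0.048, 0, 0, 0], [-0.048, 0, 0, 0], [0, 0, 0, 0]]

```text
t: 7.0
tcp_pos: [0.5402, -0.1461, 0.2753]
tool_rot: [0.935, 0.353, -0.003, 0.005]
force: [1.0, 0.9, 0.8]
finger_gap: 0.002
```

```bash
python3 -c "
from h import *
st()
p,_=snap('top','top6');p2,_=snap('side','side6')
a=rect('top',p,.0935,.6267,.1425,.06,.0002);b=rect('top',p,.08,.6267,.1425,.06,.0002)
for q in(a,b): cv2.circle(q,(300,300),100 if q is a else 140,(0,255,0),1)
cv2.imwrite('pics/c6.png',np.hstack([cv2.resize(a,(400,400)),cv2.resize(b,(400,400))])[:,:,::-1]);cv2.imwrite('pics/t6.png',p[:,:,::-1]);tool([.4973,.105,.17])"
```

```text
tip [ 0.54   -0.1469  0.2027] dist along x_t -0.2565 perp(y_t) 0.1597 xang 41.4 tilt [-0.003 -0.011] F [0.96 0.86 0.77] t 7.0
t 7.1 tcp [ 0.5439 -0.1443  0.2758] x ang 41.54 zdir [ 0.002 -0.011 -1.   ] gap 0.003 F [0.8  0.11 0.68] q6 0.4
tool delta [ 0.1311 -0.2186  0.1028]
```

View pics/c6.png

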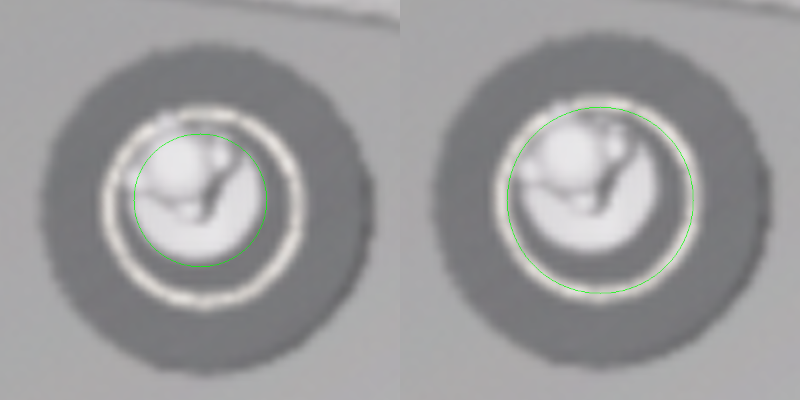

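View pics/t6.png

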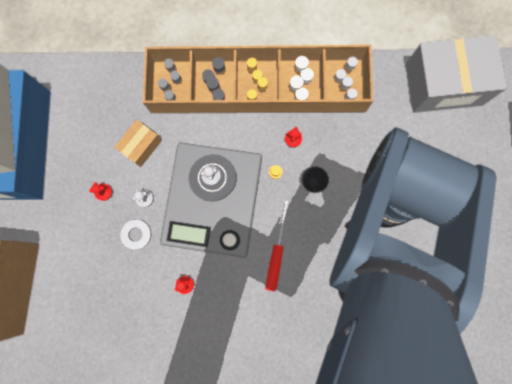

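The top view shows the collar inside the pale ring with roughly 6 mm of clearance on its tightest side. The head is upright and the bystanders haven't moved. Next is the key at top pixel (230,240).

Call:
apply_moves:
  increments:
    - [[0.026, -0.042, 0, 0], [0.026, -0.042, 0.01, 0], [0.026, -0.042, 0.02, 0], [0.026, -0.042, 0.02, 0], [0.026, -0.042, 0.02, 0]]

```text
t: 7.6
tcp_pos: [0.5161, 0.0911, 0.2094]
tool_rot: [0.936, 0.352, 0.009, 0.012]
force: [0.7, 0.2, 0.1]
finger_gap: -0.005
```

Call:
apply_moves:
  increments:
    - [[0, 0, 0, 0], [0, 0, 0, 0]]

```text
t: 7.8
tcp_pos: [0.5145, 0.1001, 0.2067]
tool_rot: [0.933, 0.358, 0.007, 0.01]
force: [-0.0, -0.4, 0.1]
finger_gap: -0.001
```

```bash
python3 -c "
from h import *
tool([.4973,.105,.148])"
```

```text
t 7.8 tcp [0.5145 0.1001 0.2067] x ang 42.02 zdir [ 0.021 -0.013 -1.   ] gap -0.001 F [-0.03 -0.43  0.12] q6 0.83
tool delta [-0.0099 -0.0165  0.0583]
```

Call:
apply_moves:
  increments:
    - [[-0.005, -0.009, 0.02, 0], [-0.005, -0.009, 0.02, 0], [0, 0, 0.012, 0], [0, 0, 0, 0]]

```text
t: 8.2
tcp_pos: [0.5023, 0.1071, 0.1547]
tool_rot: [0.933, 0.359, 0.012, 0.012]
force: [0.3, -0.8, 0.7]
finger_gap: -0.003
```

```bash
python3 -c "
from h import *
st();tool([.497,.105,.139])"
```

```text
tip [0.5046 0.1061 0.0822] dist along x_t -0.1149 perp(y_t) -0.0549 xang 42.1 tilt [ 0.032 -0.013] F [ 0.33 -0.81  0.7 ] t 8.2
t 8.2 tcp [0.5023 0.1071 0.1547] x ang 42.13 zdir [ 0.032 -0.013 -0.999] gap -0.003 F [ 0.33 -0.81  0.7 ] q6 0.85
tool delta [-0.0056 -0.0025  0.0156]
```

Call:
apply_moves:
  increments:
    - [[-0.006, -0.004, 0.003, 0], [0, 0, 0.003, 0], [0, 0, 0, 0]]

```text
t: 8.5
tcp_pos: [0.498, 0.1046, 0.1496]
tool_rot: [0.933, 0.358, 0.015, 0.013]
force: [0.2, -0.6, -0.1]
finger_gap: -0.004
```

```bash
python3 -c "
from h import *
st()
p2,_=snap('side','side7')
c=cv2.resize(p2[140:240,150:250],(500,500),interpolation=cv2.INTER_CUBIC)
cv2.imwrite('pics/c7.png',c[:,:,::-1])"
```

```text
tip [0.5007 0.1036 0.0771] dist along x_t -0.1196 perp(y_t) -0.0553 xang 42.0 tilt [ 0.037 -0.013] F [ 0.18 -0.6  -0.14] t 8.5
```

View pics/c7.png

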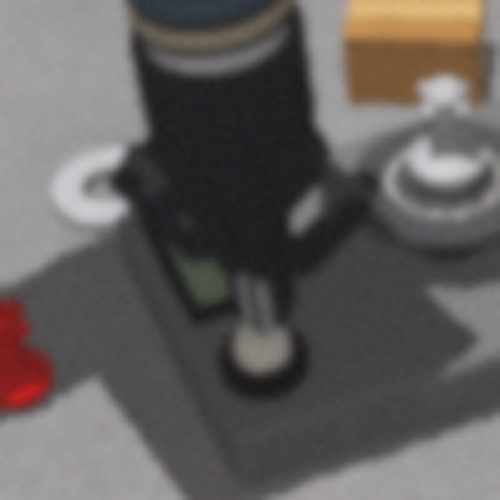

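The tips stand just above the key (crop ~(258,320) against the key at (263,350)). I'll press down gently.

Call:
apply_moves:
  increments:
    - [[-0.003, -0.001, 0.003, 0], [0, 0, 0.003, 0], [0, 0, 0.003, 0]]

```text
t: 8.85
tcp_pos: [0.4962, 0.1028, 0.1414]
tool_rot: [0.933, 0.358, 0.016, 0.013]
force: [-0.2, -1.7, -0.4]
finger_gap: -0.0
```

```bash
python3 -c "
from h import *
st()"
```

```text
tip [0.4991 0.1019 0.0689] dist along x_t -0.122 perp(y_t) -0.055 xang 42.0 tilt [ 0.04  -0.013] F [-0.24 -1.7  -0.38] t 8.85
```

Call:
apply_moves:
  increments:
    - [[0, 0, 0.003, 0], [0, 0, 0.003, 0]]

```text
t: 9.05
tcp_pos: [0.4962, 0.1028, 0.1351]
tool_rot: [0.933, 0.358, 0.016, 0.013]
force: [-1.1, 0.5, 4.2]
finger_gap: 0.005
```

```bash
python3 -c "
from h import *
st()"
```

```text
tip [0.4991 0.1019 0.0626] dist along x_t -0.122 perp(y_t) -0.055 xang 42.0 tilt [ 0.04  -0.013] F [-1.14  0.48  4.15] t 9.05
```

Call:
apply_moves:
  increments:
    - [[0, 0, 0.003, 0], [0, 0, 0.003, 0]]

```text
t: 9.25
tcp_pos: [0.4963, 0.1028, 0.1327]
tool_rot: [0.933, 0.358, 0.016, 0.014]
force: [-9.7, -1.5, 47.8]
finger_gap: 0.0
```

```bash
python3 -c "
from h import *
st()"
```

```text
tip [0.4992 0.1018 0.0602] dist along x_t -0.1219 perp(y_t) -0.055 xang 42.0 tilt [ 0.04  -0.014] F [-9.67 -1.54 47.81] t 9.25
```

The key bottomed at about 48 N on the fingertips, more than I intended. I'm releasing now.

Call:
apply_moves:
  increments:
    - [[0, 0, -0.008, 0], [0, 0, -0.02, 0], [0, 0, -0.04, 0], [0, 0, -0.045, 0], [-0.02, 0.035, -0.02, 0]]

```text
t: 9.75
tcp_pos: [0.4975, 0.0679, 0.2685]
tool_rot: [0.932, 0.361, 0.014, 0.012]
force: [1.7, -0.0, -0.2]
finger_gap: -0.001
```

Call:
apply_moves:
  increments:
    - [[-0.025, 0.042, 0, 0], [-0.025, 0.042, 0, 0], [-0.025, 0.042, 0, 0], [-0.025, 0.042, 0, 0], [-0.01, 0.02, 0, 0]]

```text
t: 10.25
tcp_pos: [0.5472, -0.1525, 0.2782]
tool_rot: [0.931, 0.364, 0.019, 0.017]
force: [0.2, 0.6, -0.3]
finger_gap: -0.001
```

Call:
apply_moves:
  increments:
    - [[0, 0, 0, 0], [0, 0, 0, 0]]

```text
t: 10.45
tcp_pos: [0.5478, -0.1564, 0.2774]
tool_rot: [0.932, 0.361, 0.02, 0.017]
force: [-0.4, 1.4, -0.1]
finger_gap: 0.0
```

```bash
python3 - <<'E'
from h import *
st()
p,d=snap('top','top8');p2,_=snap('side','side8')
a=rect('top',p,.0935,.6267,.1425,.06,.0002);cv2.circle(a,(300,300),100,(0,255,0),1)
c=cv2.resize(p2[125:235,165:285],(436,400),interpolation=cv2.INTER_CUBIC)[:, :400]
cv2.imwrite('pics/c8.png',np.hstack([cv2.resize(a,(400,400)),c])[:,:,::-1]);cv2.imwrite('pics/t8.png',p[:,:,::-1])
for n,t in(('top','top8'),('top','top0'),('side','side8'),('side','side0')):
    p,d=load(t); v,u=np.mgrid[0:384,0:512]; X=world(n,np.c_[u.ravel(),v.ravel()],d.ravel()).reshape(384,512,3)
    m=(np.hypot(X[...,0]-.497,X[...,1]-.1055)<.010)&(X[...,2]>.05)&(X[...,2]<.08); print(t,'key z',np.median(X[m][:,2]),m.sum())
E
```

```text
tip [ 0.5514 -0.1576  0.2049] dist along x_t -0.2578 perp(y_t) 0.1711 xang 42.4 tilt [ 0.049 -0.018] F [-0.41  1.37 -0.09] t 10.45
top8 key z 0.0664375454393546 72
top0 key z 0.06628225077730193 74
side8 key z 0.06863703528994347 38
side0 key z 0.06780876729484611 38
```

View pics/c8.png

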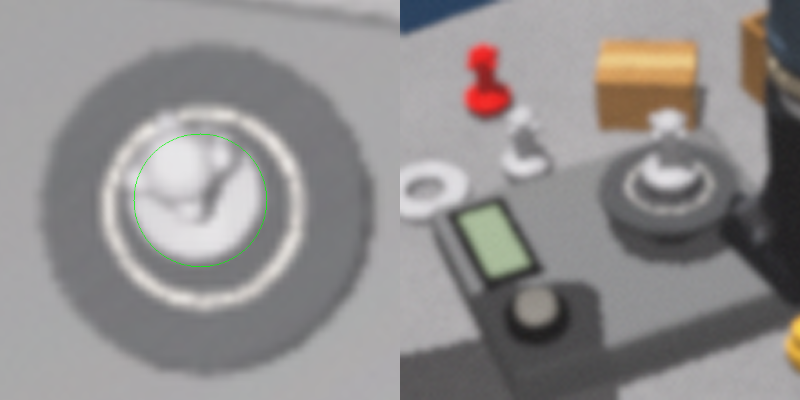

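View pics/t8.png

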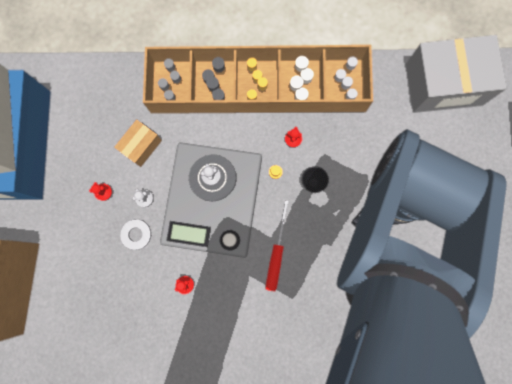

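The head is upright inside the ring (top (210,173)), and the key is back up at its starting height. The bystanders are where they were and the arm is clear, so I'm handing the job in.

```bash
python3 -c "
from h import *
print(manip.sign_off())"
```

```text
the job is handed in; nothing more can be done
None
```

The valve head now stands upright inside the engraved ring, and the scale's key was pressed fully down and came back up. I handed the job in at about 10.5 s.

- **Centring:** I pushed the chromed head about 22 mm low on its collar with the fingertips; force readings stayed under about 2 N. After backing off, the last top view shows the collar inside the ring, within about 2–3 mm of the pan's middle.
- **Key:** I pressed it only after the fingers were clear of the head. By the camera depth its top is back at its starting height: 66.4 mm against 66.3 mm before in the top view, and 68.6 mm against 67.8 mm in the side view.
- **Bystanders and arm:** The other things on the bench look unmoved in the last views, and the arm is touching nothing.
- **Disagreement:** The key bottomed harder than I intended. The wrist force briefly read about 48 N, well above the roughly 4 N the key needs and above the 40 N limit. That limit is for the arm or gripper body; here only the fingertips were on the key. I released it at once, and the wrist limit of 120 N was not approached.

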